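# Night dose from a tipping pill wheel

## Robot

A 6-joint arm with a two-finger parallel gripper is mounted at the origin on a cart in front of the work surface, level with it; the furniture and walls round the work are solid. World frame = base frame: x ahead of the robot, y to its left, z up, the work surface at z = 0. Lengths are in m, angles in rad, forces in N, time in s.
With the tool pointing down it reaches from about 0.35 to 1 m from the base axis. Payload 7.1 kg.
Tool frame: the origin (TCP) lies between the finger pads, 19 mm behind the fingertips; this is the grasp point; z points along the fingers, y is the line along which they close (so a half turn about z gives the same grasp; the last joint's range is limited). The gripper opens to 85 mm and grips with 20 to 120 N. Pads are 22 mm wide; open, the fingers measure 114 mm over their backs; the gripper's body (76 mm by 85 mm) begins 54 mm behind the grasp point. The pads swing forward as they close: fully open they stand 13 mm farther back than shut.
Start: joints at [1.121, 0.423, 1.63, -0, 1.089, -0.019], TCP at [0.261, 0.568, 0.25] pointing down, gripper open.
Joint ranges: [-3, 3], [-0.9, 2.11], [0.09, 2.58], [-1.31, 4.45], [0.11, 2.69], [-2.54, 2.54]. Speed limits (rad/s): [2.39, 2.39, 3.01, 3.14, 3.14, 3.14].

## Interface

Orientations are given as a unit quaternion [x, y, z, w].
In Python, from cell import env, viewer, sign_off gives the robot as it stands. The module is installed in compiled form; this text tells all that it offers.
- The arm moves only by the tool play_rows, never from a script. Its argument "rows" is one flat list of numbers, 5 for each row, row after row: the closure, from -1 (fully open) to 1 (shut), then the shift along the tool's x, y, z in cm, then the turn about the tool's z in degrees. In form: [gripper, tx, ty, tz, twist, gripper, tx, ty, tz, twist, ...]. A call has 1 to 8 rows; each row shifts and turns the commanded pose from where the row before left it, along the tool's axes as they then stand; what a row does not reach is not made up. A row lasts 1/12 s, in which the tool goes at most 41.7 mm and 7.16 degrees, less where a joint would pass 70% of its speed; a pose out of reach is approached as far as the arm can. A call with a gripper value outside its range is refused whole. The fingers move at their own pace and stop on an object; the grip force is fixed at half the most. Time passes only in rows, so rows that do not move let the fingers close. It gives the time, the measured TCP pose, the force, the opening and the grip force at its end, in the units of the state.
- env.observe(): the state, without advancing time (a new reading comes with each control period).
- viewer.read_camera(name): name is "side" or "top" or "wrist"; returns a dict with "frame" (480x640x3 uint8, red, green, blue), "mtx" (3x3 intrinsics, pixels), "extrinsics" (4x4, takes a point from world to camera coordinates). Camera axes: x right, y down, z forward; pixel columns grow to the right and rows downward; lengths in m; the calibration is good to about 2 mm. A picture is of the moment at which its call begins. There is no depth.
- sign_off(): hands the job in; it is judged then, once.
The state is a dict: "time_s": time; "joints": joint angles; "qd": joint speeds; "tau": joint torques, N m; "ee_pos": TCP position; "ee_rot": TCP orientation; "force": force on the tool from outside, world axes, zero at the start; "ft_torque": the same for the moment, N m; "width": opening from 0.0 (shut) to 1.0 (fully open); "grasp_force": force on a finger pad.
Only numpy, scipy, OpenCV 4.12 (cv2) and the standard library are available. Lean on these libraries where they do the work, as an engineer would, in place of code of your own. Each camera call takes 0.05 s, during which the arm holds its last target. There are 200 camera calls.

## Task

Get the night dose ready: stand the empty dose cup on the round pad under the chute of the pill dispenser, and turn the wheel by its knob until the pocket with the long capsule (not one with a round tablet) is at the mouth of the drum. Then tip the drum by its lift handle so that the capsule slides down the chute into the cup, and lower the drum back until it is level, without letting it fall and without losing a tablet. Finally stand the cup, with the capsule in it, upright on the free half of the tray without shoving the glass there.

Things in the scene. Friction and masses are not known exactly. Their poses are not given: they have to be found in the camera images.
- dispenser: White pill dispenser, fixed on the desk: foot 128 mm wide, housing, round drum 144 mm across and 26 mm high tipping toward a chute. Origin on the desk under the middle of the level drum, z up; -y points from there over the drum's mouth and down the chute to the cup pad, +y to the lift handle. Foot 6 mm thick, ends 188 mm out at -y. Bearing cheeks at x +-52 to 60, y -54 to -90, 157 mm high.
- cup_pad (a point): Middle of the top of the grey round pad for the cup, 68 mm across, on the dispenser's foot under the chute's end: 147 mm from the dispenser's origin on the -y side, 8 mm above the desk. Axes as the dispenser's.
- chute_end (a point): Lower end of the chute (underside), an open channel 36 mm wide, falling at 45 degrees toward -y: 66 mm above the desk, 128 mm from the dispenser's origin on the -y side. It overhangs the rear of a cup on the pad, 8 mm above its rim, so a cup is slid in level from the -y side and drawn out the same way, not lowered or lifted through it.
- drum (a joint): Tip of the drum in rad: 0 level on its stop, 1.25 fully tipped toward the chute. The drum (about 0.5 kg with the wheel) falls back by itself when let go; lifting it at the handle takes about 2 N. Doses start to slide at about 0.5 to 0.7; 1.1 or more empties the pocket at the mouth.
- hinge_bar (a point): Middle of the drum's hinge bar, along the dispenser's x axis, under the mouth: 72 mm from the dispenser's origin on the -y side, 139 mm above the desk.
- drum_handle (a point): Middle of the lift handle bar, 9 mm thick, 56 mm free length along the dispenser's x. Drum level: 117 mm from the dispenser's origin on the +y side, 151 mm above the desk, 45 mm outside the drum's rim; it moves on an arc about the hinge bar (189 mm along y, 12 mm up). Pinch from above, fingers closing along y, opened 40 mm at most; the bar turns in the grip, the gripper stays upright.
- drum_mouth (a point): Where the middle of a pocket lies when that pocket is at the mouth: 48 mm from the wheel's axis on the -y side. The mouth is the only gap in the drum's rim, 31 mm wide, about as wide as one pocket; doses in all other pockets are held in by the rim and a clear lid.
- wheel (a joint): Turn of the wheel in rad, counter-clockwise from above positive, -3.1 to 3.1; stays where left. 12 equal pockets, 0.524 apart, 28 to 67 mm from the axis; at each multiple of 0.524 a pocket is exactly at the mouth, within 0.1 will do. Its divider walls push the doses along. It starts within 0.06 of 0 with an empty pocket at the mouth and the capsule one or two pockets away on either side.
- wheel_knob (a point): Top middle of the white bar knob on the wheel's axis (above the dispenser's origin): 44 mm long, 12 mm thick, 24 mm high, top 188 mm above the desk when level; long side along this point's x axis, which is the dispenser's x at wheel 0 and turns with the wheel. The lid is 25 mm below this point: with the tool centre here, fingertips just clear it.
- capsule: The night dose, a long round-ended capsule, 20 mm long, 9 mm thick, white, 10 g, lying in a pocket of the wheel under the clear lid. Origin at its middle, x along it.
- tablet_1: Round flat white tablet, 15 mm across, 6 mm high, in another pocket of the wheel. Origin under its middle.
- tablet_2: Round tablet like tablet_1, in another pocket.
- tablet_3: Round tablet like tablet_1, in another pocket.
- dose_cup: Small plain white cup, open, 50 mm high, 58 mm across at the rim tapering to 46 mm at the foot, wall 3 mm, 40 to 85 g. Origin under its middle, z up. Starts empty and upright on the desk in front of the dispenser.
- tray: Dark wooden tray, 140 x 240 mm with a 20 mm high rim, fixed on the desk to the right; its floor is 7 mm above the desk. Origin under its middle, y along its long side. The glass stands on its -y half; the +y half is free (its middle is about 52 mm from the origin).
- glass_1: Clear drinking glass, 80 mm across, 88 mm high, standing on the -y half of the tray, 52 to 65 mm from the tray's middle. Origin under its middle.

How it is judged:
By the outcome, as a careful person would: the job done as asked, in the order asked, and still so for the second after the job is handed in, with the robot touching nothing.
It also fails if it takes over 72 s, if anything falls off the work surface, if the arm or the gripper's body presses on something with over 40 N, if the wrist force passes 120 N, or if a joint passes its speed limit or range.

## Working session

There is one attempt and no reset: what is moved stays moved. The work goes in short steps, Python scripts to look and compute and a tool call to move; the robot and the scene stay as the last step left them, time stands still between calls to the robot, and variables do not carry over. Pictures are saved under pics/ and viewed, at most 10 in all, crops included, and the job is handed in when it is done.

Besides the shell and the picture viewer there is one more tool, called after "Request:" as name(argument=value, ...), one argument or row to a line, values as JSON. play_rows: Moves the arm, as the interface text tells. Its arguments: {"type":"object","properties":{"rows":{"type":"array","items":{"type":"number"}}},"required":["rows"]}

```bash
mkdir -p pics; cat > h.py <<'E'
import numpy as np, cv2
from cell import env, viewer, sign_off
def snap(n,f):
    c=viewer.read_camera(n); cv2.imwrite('pics/'+f+'.png',c['frame'][:,:,::-1]); np.savez('pics/'+f+'.npz',m=c['mtx'],e=c['extrinsics']); return c
def ray(f,u,v):
    d=np.load('pics/'+f+'.npz');R=d['e'][:3,:3];t=d['e'][:3,3]
    return -R.T@t, R.T@np.linalg.inv(d['m'])@np.array([u,v,1.])
def onz(f,u,v,z):
    o,d=ray(f,u,v); return o+d*(z-o[2])/d[2]
def tri(*obs):
    A=np.zeros((3,3));b=np.zeros(3)
    for f,u,v in obs:
        o,d=ray(f,u,v);d=d/np.linalg.norm(d);P=np.eye(3)-np.outer(d,d);A+=P;b+=P@o
    p=np.linalg.solve(A,b);return p,[np.linalg.norm(proj(f,p)-[u,v]) for f,u,v in obs]
def proj(f,p):
    d=np.load('pics/'+f+'.npz');q=d['m']@(d['e'][:3,:3]@np.asarray(p)+d['e'][:3,3]);return q[:2]/q[2]
E
python3 - <<'E'
from h import *
np.set_printoptions(precision=3,suppress=True)
for n in('top','side'):
    c=snap(n,n+'0'); o,d=ray(n+'0',320,240); print(n,o,d)
print(env.observe())
E
```

```text
top [ 0.512 -0.118  1.097] [ 0.012 -0.032 -1.   ]
side [ 0.305 -1.057  0.944] [ 0.179  0.731 -0.659]
{'time_s': 0.1, 'joints': array([ 1.121,  0.424,  1.631,  0.   ,  1.089, -0.019]), 'qd': array([-0.002, -0.002, -0.002, -0.001,  0.   ,  0.001]), 'tau': array([ -0.001, -55.843, -28.245,  -0.   ,   0.003,  -0.   ]), 'ee_pos': array([0.261, 0.567, 0.249]), 'ee_rot': array([ 0.214,  0.977, -0.001, -0.   ]), 'force': array([-1.037,  0.178,  0.098]), 'ft_torque': array([-0.026,  0.029,  0.019]), 'grasp_force': 0.0, 'width': 0.9976612750911944}
```

View pics/top0.png

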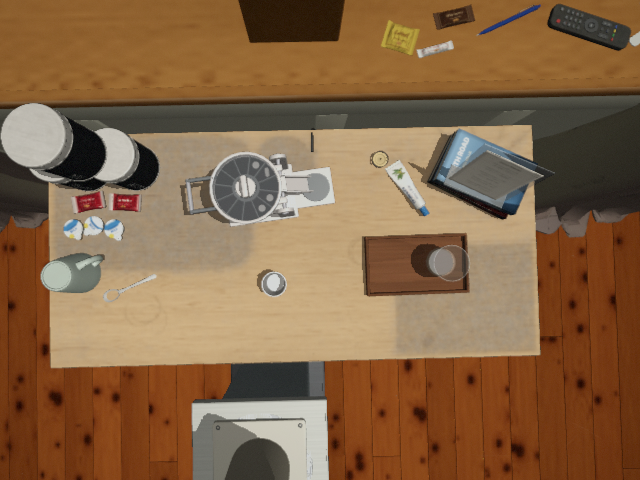

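View pics/side0.png

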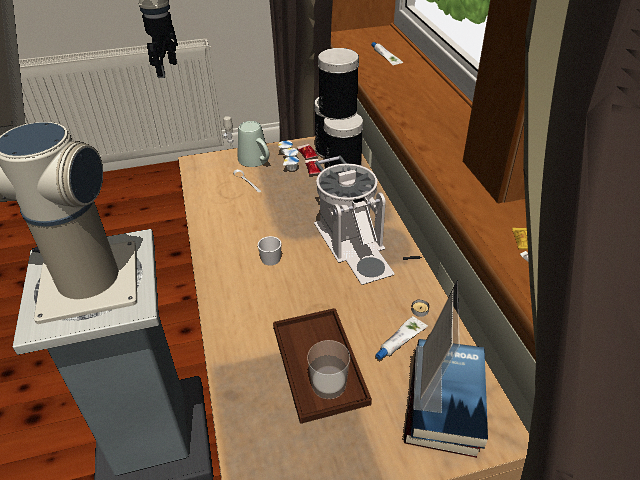

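The top view shows the dispenser drum at about (246,187), its handle at about (196,196) and the pad at about (318,185). The cup is at (273,283), the tray centre at about (416,265) and the glass at about (445,263). Next I'm enlarging crops for exact pixels.

```bash
python3 - <<'E'
from h import *
a=cv2.imread('pics/top0.png')[140:300,175:345]; b=cv2.imread('pics/side0.png')[145:290,250:400]
a=cv2.resize(a,None,fx=4.7,fy=3.7,interpolation=cv2.INTER_CUBIC)[:600]
a=cv2.resize(cv2.imread('pics/top0.png')[145:233,178:338],None,fx=5,fy=5,interpolation=cv2.INTER_CUBIC)
cv2.imwrite('pics/ta.png',a)
cv2.imwrite('pics/sb.png',cv2.resize(b,None,fx=4,fy=4,interpolation=cv2.INTER_CUBIC))
E
```

```text
(no output)
```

View pics/ta.png

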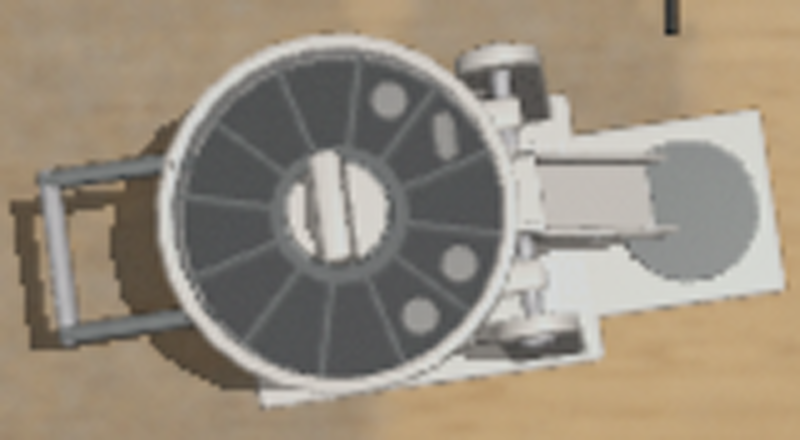

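View pics/sb.png

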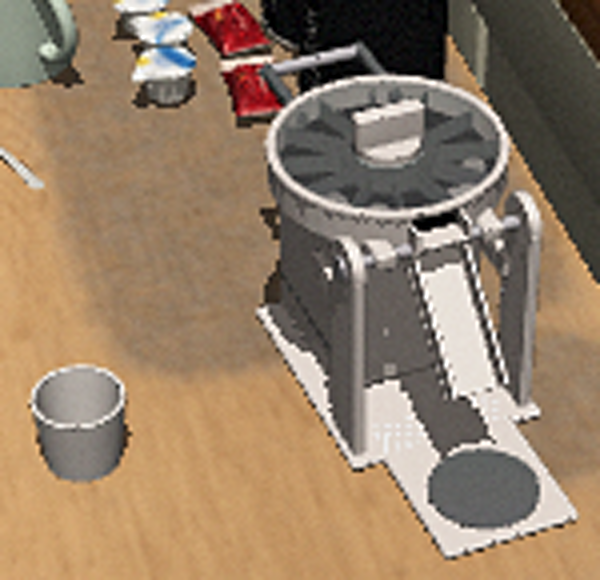

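The top crop shows the drum centre at about (337,212), the handle bar middle at (58,256) and the pad centre at about (688,211). The pocket at the mouth is empty. The capsule, at crop (443,135), is the next pocket counter-clockwise, so the wheel must turn clockwise by about 0.52. The side crop shows the pad centre at (484,487), the handle middle at (313,61), the knob top at (388,108) and the cup rim centre at (80,397).

```bash
python3 - <<'E'
from h import *
np.set_printoptions(precision=4,suppress=True)
T=lambda x,y:('top0',178+(x+.5)/5-.5,145+(y+.5)/5-.5)
S=lambda x,y:('side0',250+(x+.5)/4-.5,145+(y+.5)/4-.5)
im=cv2.imread('pics/top0.png')
# cup top rim by brightness/low saturation
hsv=cv2.cvtColor(im,cv2.COLOR_BGR2HSV)
m=(hsv[265:305,255:295,1]<60).astype(np.uint8)
c=max(cv2.findContours(m,0,2)[0],key=cv2.contourArea); print('cup',cv2.boundingRect(c),cv2.minEnclosingCircle(c),cv2.contourArea(c))
(u,v),r=cv2.minEnclosingCircle(c);u+=255;v+=265
print('cup tri',tri(('top0',u,v),S(80,397)),onz('top0',u,v,.05))
m=(im[225:305,355:480].max(2)<125).astype(np.uint8)
m=cv2.morphologyEx(m,cv2.MORPH_CLOSE,np.ones((9,9)))
c=max(cv2.findContours(m,0,2)[0],key=cv2.contourArea);r=cv2.minAreaRect(c);print('tray',r,(r[0][0]+355,r[0][1]+225))
p=onz('top0',r[0][0]+355,r[0][1]+225,.02);print('tray c',p)
for q in cv2.boxPoints(r): print(onz('top0',q[0]+355,q[1]+225,.02))
for n,a,b,z in(('pad',(688,211),(484,487),.008),('handle',(58,256),(313,61),.151),('knob',(331,206),(388,107),.188)):
    print(n,tri(T(*a),S(*b)),onz(*T(*a),z))
print('drum',onz(*T(337.5,212.5),.165),'glass floor',onz('top0',440,262,.01))
print('knob dir',onz(*T(322,152),.188)-onz(*T(343,260),.188))
print('handle dir',onz(*T(44,178),.151)-onz(*T(67,338),.151))
print('foot',[onz(*T(*q),.006) for q in((755,111),(784,289))])
E
```

```text
cup (6, 6, 26, 26) ((18.427711486816406, 18.861446380615234), 12.972163200378418) 488.5
cup tri (array([ 0.4288, -0.0435,  0.048 ]), [np.float64(0.21360863342421849), np.float64(0.20168621325505046)]) [ 0.4284 -0.0435  0.05  ]
tray ((59.96780776977539, 39.130821228027344), (60.21797180175781, 106.22348022460938), 87.87889862060547) (414.9678077697754, 264.13082122802734)
tray c [ 0.4637 -0.3731  0.02  ]
[ 0.5325 -0.2482  0.02  ]
[ 0.5356 -0.4974  0.02  ]
[ 0.3949 -0.4978  0.02  ]
[ 0.3921 -0.2495  0.02  ]
pad (array([ 0.652 , -0.1447,  0.0077]), [np.float64(0.058325865760442866), np.float64(0.057734070856772436)]) [ 0.6521 -0.1448  0.008 ]
handle (array([0.6208, 0.1186, 0.1499]), [np.float64(0.3852795195312564), np.float64(0.3098347003476991)]) [0.6214 0.1182 0.151 ]
knob (array([0.6341, 0.0007, 0.189 ]), [np.float64(0.08210779546959979), np.float64(0.06851658835364617)]) [0.6344 0.0008 0.188 ]
drum [0.6348 0.0013 0.165 ] glass floor [ 0.4667 -0.4348  0.01  ]
knob dir [0.043  0.0074 0.    ]
handle dir [0.0662 0.0083 0.    ]
foot [array([ 0.6993, -0.1779,  0.006 ]), array([ 0.6141, -0.1895,  0.006 ])]
```

Request:
play_rows(
  rows=[-1,0,0,0,7,-1,0,0,0,7,-1,0,0,0,7,-1,0,0,0,7,-1,0,0,0,7,-1,0,0,0,7,-1,0,0,0,7,-1,0,0,0,7],
)

```text
time_s: 0.77
ee_pos: [0.2608, 0.5676, 0.2496]
ee_rot: [0.65, 0.76, -0.0, 0.0]
force: [0.0, -0.1, -0.5]
width: 0.998
grasp_force: 0.0
```

Request:
play_rows(
  rows=[-1,0,0,0,2.3,-1,-3.7,0.56,0,0,-1,-3.7,0.56,0,0,-1,-3.7,0.56,0,0,-1,-3.7,0.56,0,0,-1,-3.7,0.56,0,0,-1,-3.7,0.56,0,0,-1,-3.7,0.56,0,0],
)

```text
time_s: 1.43
ee_pos: [0.3314, 0.3138, 0.2498]
ee_rot: [0.662, 0.749, -0.0, 0.0]
force: [0.7, 0.7, 1.0]
width: 0.998
grasp_force: 0.0
```

Request:
play_rows(
  rows=[-1,-3.7,0.56,1,0,-1,-3.7,0.56,1,0,-1,-3.7,0.56,2,0,-1,-3.7,0.56,2,0,-1,-3.7,0.56,2,0,-1,-3.7,0.56,2,0,-1,-3.7,0.56,1,0,-1,-3.7,0.56,0,0],
)

```text
time_s: 2.1
ee_pos: [0.4099, 0.028, 0.1394]
ee_rot: [0.662, 0.749, -0.001, -0.002]
force: [-0.3, 1.0, 0.2]
width: 1.002
grasp_force: 0.0
```

Request:
play_rows(
  rows=[-1,-3.6,0.5,0,0,-1,-3.6,0.5,0,0,-1,0,0,0,0,-1,0,0,0,0],
)

```text
time_s: 2.43
ee_pos: [0.4304, -0.0421, 0.1413]
ee_rot: [0.664, 0.748, -0.0, -0.0]
force: [-0.5, 0.2, -0.6]
width: 0.998
grasp_force: 0.0
```

```bash
python3 - <<'E'
from h import *
np.set_printoptions(precision=4,suppress=True)
snap('wrist','w1'); print(env.observe()['ee_pos']); o,d=ray('w1',320,240); print(o,d,proj('w1',[.4288,-.0435,.05]),proj('w1',[.4288,-.0435,.0]))
E
```

```text
[ 0.4298 -0.0409  0.1412]
[0.4202 0.0401 0.2666] [ 0.0466 -0.3316 -0.9424] [315.001  251.0572] [315.3951 226.0195]
```

View pics/w1.png

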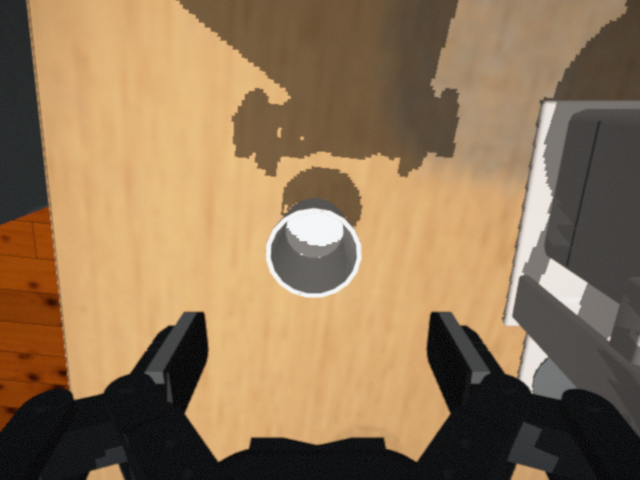

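The wrist view shows the cup rim centred at about (314,252). My estimate projects to (315,251), so the cup position is confirmed. I'll descend and grasp.

Request:
play_rows(
  rows=[-1,-0.25,-0.1,2.4,0,-1,0,0,2.4,0,-1,0,0,2.4,0,-1,0,0,2.4,0,-1,0,0,0,0,1,0,0,0,0,1,0,0,0,0,1,0,0,0,0],
)

```text
time_s: 3.15
ee_pos: [0.4301, -0.0425, 0.0471]
ee_rot: [0.662, 0.749, 0.0, 0.001]
force: [-5.5, 4.5, 23.7]
width: 0.638
grasp_force: 58.2
```

Request:
play_rows(
  rows=[1,0,0,0,0,1,0,0,0,0,1,0,0,0,0,1,0,0,0,0,1,0,0,0,0,1,0,0,0,0],
)

```text
time_s: 3.65
ee_pos: [0.4302, -0.0426, 0.0474]
ee_rot: [0.662, 0.749, 0.001, 0.001]
force: [-1.8, 3.0, 6.1]
width: 0.639
grasp_force: 61.7
```

Request:
play_rows(
  rows=[1,0,0,-1,0,1,0,0,-2,0,1,0,0,-2.5,0,1,0,0,-2.5,0,1,-3,0,0,0,1,-3,0,0,0,1,-3,0,0,0,1,-3,0,0,0],
)

```text
time_s: 4.32
ee_pos: [0.4447, -0.1633, 0.1278]
ee_rot: [0.662, 0.749, 0.001, 0.002]
force: [0.6, -0.7, -0.7]
width: 0.637
grasp_force: 63.3
```

Request:
play_rows(
  rows=[1,-2,3.4,0,0,1,-2,3.4,0,0,1,-2,3.4,0,0,1,-2,3.4,0,0,1,-2,3.4,0,0,1,-2,3.4,0,0,1,0,0,0,0,1,0,0,0,0],
)

```text
time_s: 4.98
ee_pos: [0.6629, -0.2569, 0.1272]
ee_rot: [0.663, 0.749, 0.0, 0.001]
force: [-0.5, -0.4, -0.3]
width: 0.637
grasp_force: 63.5
```

```bash
cat >> h.py <<'E'
O=np.array([.6343,.0009]);PSI=np.radians(7.0)
XD=np.array([np.cos(PSI),np.sin(PSI)]);YD=np.array([-XD[1],XD[0]])
def disp(p): p=np.asarray(p)[:2]-O; return np.array([p@XD,p@YD])
def st():
    s=env.observe();q=s['ee_rot'];yaw=np.degrees(np.arctan2(q[1]**2-q[0]**2,2*q[0]*q[1]))
    print('disp',disp(s['ee_pos']).round(4),'z',s['ee_pos'][2].round(4),'yaw',yaw.round(2),'w',round(s['width'],3),s['grasp_force'],s['time_s'],'j',s['joints'].round(2));return s
E
python3 - <<'E'
from h import *
st()
E
```

```text
disp [-0.003  -0.2594] z 0.1272 yaw 7.02 w 0.637 63.47752817440778 4.9833 j [-0.39  0.68  1.49 -0.    0.96 -0.51]
```

Request:
play_rows(
  rows=[1,0,0.3,2,0,1,0,0,2,0,1,0,0,2,0,1,0,0,0.9,0,1,0,0,0,0,1,0,0,0,0],
)

```text
time_s: 5.48
ee_pos: [0.6636, -0.2555, 0.0572]
ee_rot: [0.662, 0.749, -0.0, -0.0]
force: [0.1, -0.1, 0.1]
width: 0.64
grasp_force: 63.5
```

Request:
play_rows(
  rows=[1,1.5,0,0,0,1,1.5,0,0,0,1,1.5,0,0,0,1,1.5,0,0,0,1,1,0,0,0,1,1,0,0,0,1,1,0,0,0,1,0,0,0,0],
)

```text
time_s: 6.15
ee_pos: [0.6529, -0.1643, 0.0564]
ee_rot: [0.662, 0.75, -0.0, -0.0]
force: [-0.7, 0.4, -0.5]
width: 0.637
grasp_force: 63.5
```

```bash
python3 - <<'E'
from h import *
print(st()['force']); snap('side','s2')
im=cv2.imread('pics/s2.png')
cv2.imwrite('pics/s2c.png',cv2.resize(im[150:300,280:430],None,fx=4,fy=4,interpolation=cv2.INTER_CUBIC))
E
```

```text
disp [-0.0017 -0.1662] z 0.0564 yaw 7.11 w 0.637 63.47253411076963 6.15 j [-0.26  0.73  1.6   0.    0.81 -0.39]
[-0.71754692  0.41041463 -0.46663804]
```

View pics/s2c.png

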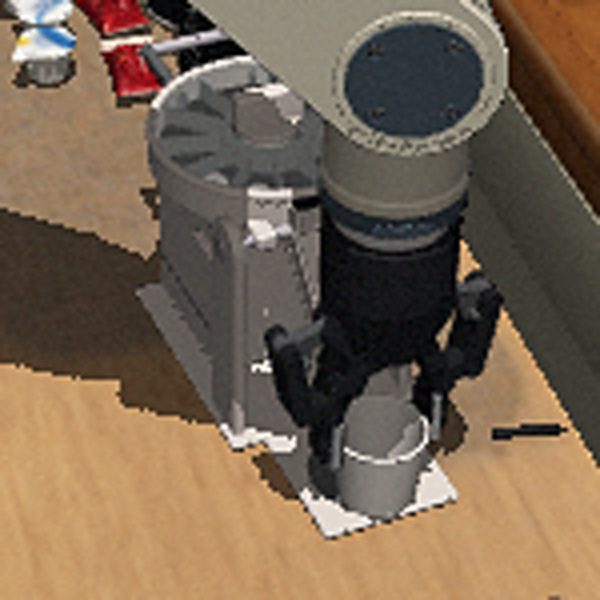

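The side crop shows the cup, at about (385,460), upright between the fingers over the foot and just short of the pad. Another 16 mm to go in.

Request:
play_rows(
  rows=[1,0.4,0.15,-0.15,0,1,0.4,0,0,0,1,0.4,0,0,0,1,0.4,0,0,0,1,0,0,0,0,1,0,0,0,0],
)

```text
time_s: 6.7
ee_pos: [0.6527, -0.1503, 0.0579]
ee_rot: [0.662, 0.749, -0.0, -0.0]
force: [-0.1, 0.1, -0.4]
width: 0.636
grasp_force: 63.5
```

```bash
python3 - <<'E'
from h import *
s=st();print(s['force'],s['ft_torque'])
E
```

```text
disp [-0.0002 -0.1524] z 0.0579 yaw 7.03 w 0.636 63.474183515645564 6.7 j [-0.24  0.73  1.61 -0.    0.8  -0.37]
[-0.1112926   0.06349616 -0.44229528] [-0.04674416 -0.01415736  0.00526348]
```

Request:
play_rows(
  rows=[1,0.25,0,0,0,1,0,0,0.1,0,1,0,0,0.1,0,1,0,0,0.1,0,1,0,0,0,0],
)

```text
time_s: 7.12
ee_pos: [0.6525, -0.148, 0.0555]
ee_rot: [0.663, 0.749, -0.0, -0.0]
force: [-3.0, 0.4, 4.4]
width: 0.638
grasp_force: 63.9
```

```bash
python3 - <<'E'
from h import *
s=st();print(s['force'],s['ft_torque'])
E
```

```text
disp [-1.0e-04 -1.5e-01] z 0.0555 yaw 7.01 w 0.638 63.8692970154807 7.1167 j [-0.24  0.73  1.61  0.    0.8  -0.36]
[-3.04056566  0.42890227  4.41687937] [0.11249292 0.28445672 0.06871651]
```

Request:
play_rows(
  rows=[-1,0,0,0,0,-1,0,0,0,0,-1,0,0,0,0,-1,0,0,0,0,-1,0,0,0,0,-1,-1,0,0,0,-1,-2,0,0,0,-1,-2,0,0,0],
)

```text
time_s: 7.78
ee_pos: [0.6587, -0.1982, 0.055]
ee_rot: [0.662, 0.75, -0.0, -0.0]
force: [0.1, 0.6, 0.6]
width: 1.003
grasp_force: 0.0
```

Request:
play_rows(
  rows=[-1,-3,0,0,0,-1,-3,0,0,0,-1,0,0,-3,-7,-1,0,0,-3,-7,-1,0,0,-3,-7,-1,0,0,-3,-7,-1,0,0,-3,-7,-1,0,0,-3,-7],
)

```text
time_s: 8.45
ee_pos: [0.6656, -0.258, 0.2365]
ee_rot: [0.347, 0.938, -0.0, 0.0]
force: [0.2, -0.3, 0.2]
width: 0.999
grasp_force: 0.0
```

Request:
play_rows(
  rows=[-1,0,0,-3,-7,-1,0,0,0,-7,-1,0,0,0,-7,-1,0,0,0,-7,-1,0,0,0,-7,-1,0,0,0,-7,-1,0,0,0,-6,-1,0,0,0,0],
)

```text
time_s: 9.12
ee_pos: [0.6657, -0.2579, 0.2649]
ee_rot: [-0.063, 0.998, -0.0, -0.0]
force: [-0.4, -0.0, 1.3]
width: 1.0
grasp_force: 0.0
```

```bash
python3 - <<'E'
from h import *
s=st();snap('side','s3');snap('top','t3')
np.set_printoptions(precision=4,suppress=True)
im=cv2.imread('pics/s3.png')[180:280,300:420]
im2=cv2.imread('pics/t3.png')[145:233,178:338]
a=cv2.resize(im,(480,400),interpolation=3)
b=cv2.resize(im2[:,:64],(320,440),interpolation=3)
c=np.zeros((440,800,3),np.uint8);c[:400,:480]=a;c[:,480:]=b;cv2.imwrite('pics/s3c.png',c)
for p in([.652,-.1447,.008],[*(O-.150*YD),.008],[*(O-.150*YD),.058]):
  q=proj('s3',p);print((q-[300,180])*4)
E
```

```text
disp [-0.0003 -0.2607] z 0.2649 yaw 97.21 w 1.0 0.0 9.1167 j [-0.39  0.54  1.4  -0.    1.2  -2.08]
[282.6752 345.0617]
[285.3658 348.5492]
[288.7745 286.6399]
```

View pics/s3c.png

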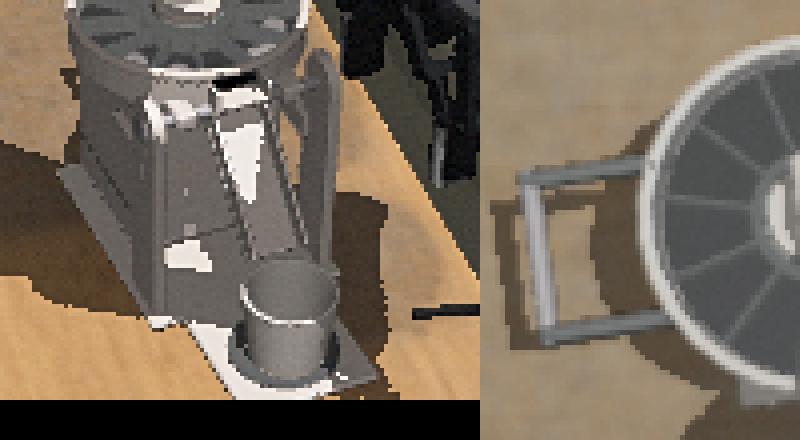

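The cup stands upright on the pad, rim centre about (290,291) against an expected (289,287). The handle is where I measured it before. Next is the knob.

Request:
play_rows(
  rows=[-1,0,3.7,0,0,-1,0,3.7,0,0,-1,0,3.7,0,0,-1,0,3.7,0,0,-1,0,3.7,0,0,-1,0,3.7,0,0,-1,0,3.8,0,0,-1,0,0,0,0],
)

```text
time_s: 9.88
ee_pos: [0.6332, 0.0065, 0.2651]
ee_rot: [-0.062, 0.998, 0.001, -0.0]
force: [-0.2, -0.9, 0.3]
width: 1.0
grasp_force: 0.0
```

Request:
play_rows(
  rows=[-1,0,0,2,0,-1,0,0,2,0,-1,0,0,2,0,-1,0,0,1.3,0,-1,0,0,0,0,-1,0,0,0,0],
)

```text
time_s: 10.38
ee_pos: [0.634, 0.0005, 0.1915]
ee_rot: [-0.06, 0.998, 0.0, -0.001]
force: [0.9, -0.1, 1.6]
width: 1.001
grasp_force: 0.0
```

```bash
python3 - <<'E'
from h import *
s=st();print(s['force'])
E
```

```text
disp [-0.0003 -0.0004] z 0.1915 yaw 96.93 w 1.001 0.0 10.3833 j [-0.02  0.5   1.65 -0.    0.99 -1.71]
[ 0.90018475 -0.10506486  1.58042156]
```

Request:
play_rows(
  rows=[0.5,0,0,0,0,0.5,0,0,0,0,0.5,0,0,0,0,0.6,0,0,0,0,1,0,0,0,0,1,0,0,0,0,1,0,0,0,0,1,0,0,0,0],
)

```text
time_s: 11.05
ee_pos: [0.6343, 0.0007, 0.1925]
ee_rot: [-0.061, 0.998, -0.0, 0.0]
force: [-1.7, -3.2, 4.7]
width: 0.118
grasp_force: 59.3
```

```bash
python3 - <<'E'
from h import *
s=st();print(s['force'],s['ft_torque'])
E
```

```text
disp [-0.     -0.0002] z 0.1925 yaw 97.02 w 0.118 59.318252205848694 11.05 j [-0.02  0.5   1.65 -0.    0.99 -1.71]
[-1.67721697 -3.1578223   4.67736929] [-0.15761849  0.23415386  0.00494022]
```

Request:
play_rows(
  rows=[1,0,0,0,5,1,0,0,0,5,1,0,0,0,5,1,0,0,0,5,1,0,0,0,5,1,0,0,0,5,1,0,0,0,0,1,0,0,0,0],
)

```text
time_s: 11.72
ee_pos: [0.6343, 0.0009, 0.1925]
ee_rot: [0.199, 0.98, 0.0, 0.0]
force: [-1.2, 0.2, 5.8]
width: 0.117
grasp_force: 59.4
```

```bash
python3 - <<'E'
from h import *
s=st();print(s['force'],s['ft_torque'])
E
```

```text
disp [ 0. -0.] z 0.1925 yaw 67.03 w 0.117 59.36040222644806 11.7167 j [-0.02  0.5   1.65  0.    0.99 -1.19]
[-1.20635936  0.1667632   5.76012362] [-0.07225185  0.29237949 -0.05150812]
```

Request:
play_rows(
  rows=[0.1,0,0,0,0,0.1,0,0,0,0,0.1,0,0,0,0,0.1,0,0,0,0,0.1,0,0,-2,0,0.1,0,0,-2,-7,0.1,0,0,-2,-7,0.1,0,0,-2,-7],
)

```text
time_s: 12.38
ee_pos: [0.634, 0.0009, 0.2725]
ee_rot: [0.014, 1.0, 0.0, -0.0]
force: [0.7, -0.4, -0.1]
width: 0.452
grasp_force: 0.0
```

Request:
play_rows(
  rows=[0.15,0,0,0,-7,0.15,0,0,0,-2,0.15,0,3,0,0,0.15,0,3,0,0,0.15,0,3,0,0,0.15,0,2.7,0,0,0.15,0,0,0,0,0.15,0,0,0,0],
)

```text
time_s: 13.05
ee_pos: [0.6195, 0.1183, 0.2718]
ee_rot: [-0.063, 0.998, -0.0, -0.0]
force: [0.8, -0.3, -0.5]
width: 0.428
grasp_force: 0.0
```

```bash
python3 - <<'E'
from h import *
s=st();snap('top','t4');snap('wrist','w4')
a=cv2.resize(cv2.imread('pics/t4.png')[145:233,178:298],(480,352),interpolation=3)
b=cv2.resize(cv2.imread('pics/w4.png'),(320,240),interpolation=cv2.INTER_AREA)
c=np.zeros((352,800,3),np.uint8);c[:,:480]=a;c[:240,480:]=b;cv2.imwrite('pics/t4c.png',c)
h=[*(O+.117*YD),.151];print(proj('w4',h)/2+[480,0],(proj('t4',h)-[178,145])*4,(proj('t4',[*(O-.048*YD),.163])-[178,145])*4)
E
```

```text
disp [-0.0003  0.1184] z 0.2718 yaw 97.17 w 0.428 0.0 13.05 j [ 0.17  0.41  1.6  -0.    1.14 -1.53]
[638.70915959 117.75087931] [ 47.11265872 205.8142601 ] [363.17721867 156.06651363]
```

View pics/t4c.png

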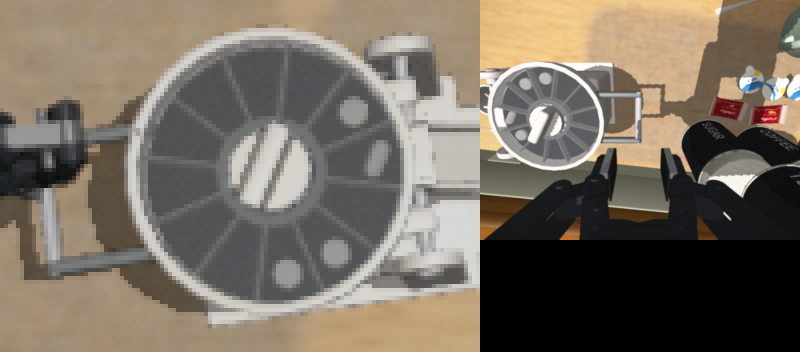

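The top crop shows the capsule at (377,158), in line with the mouth. The tablets sit at (352,110), (335,250) and (287,273), behind the rim. I'll check the wheel angle from the divider lines.

```bash
python3 - <<'E'
from h import *
ang=np.radians(np.arange(0,360,.5)); r=np.arange(.034,.062,.001)
for f in('top0','t4'):
  im=cv2.cvtColor(cv2.imread(f'pics/{f}.png'),6).astype(np.float32)
  for zz in(.15,.16):
    P=np.array([[[*(O+rr*(np.cos(a)*XD+np.sin(a)*YD)),zz] for a in ang] for rr in r])
    uv=np.array([[proj(f,p) for p in row] for row in P]).astype(np.float32) if 0 else None
    d=np.load('pics/'+f+'.npz');q=(P@d['e'][:3,:3].T+d['e'][:3,3])@d['m'].T;uv=(q[...,:2]/q[...,2:]).astype(np.float32)
    s=cv2.remap(im,uv[...,0],uv[...,1],1); m=np.median(s,0); m=np.minimum(m,np.percentile(m,97))
    if f=='t4': m[(np.degrees(ang)>60)&(np.degrees(ang)<110)]=np.median(m)
    m=m-np.median(m); F=(m*np.exp(-12j*ang)).sum()
    dv=(-np.degrees(np.angle(F))/12)%30
    print(f,zz,'divider phase deg',dv,' wheel off multiple (should be 15 => 0):',dv-15,'strength',abs(F)/np.abs(m).sum())
E
```

```text
top0 0.15 divider phase deg 14.25497958289875  wheel off multiple (should be 15 => 0): -0.7450204171012498 strength 0.07120094402105015
top0 0.16 divider phase deg 16.621489805023906  wheel off multiple (should be 15 => 0): 1.6214898050239057 strength 0.1354180335650772
t4 0.15 divider phase deg 24.069211750416095  wheel off multiple (should be 15 => 0): 9.069211750416095 strength 0.042960293754512734
t4 0.16 divider phase deg 17.86491953014869  wheel off multiple (should be 15 => 0): 2.86491953014869 strength 0.050992740315986954
```

```bash
python3 - <<'E'
from h import *
ang=np.radians(np.arange(0,360,.5)); r=np.arange(.036,.062,.001)
for f in('top0','t4'):
  im=cv2.cvtColor(cv2.imread(f'pics/{f}.png'),6).astype(np.float32)
  d=np.load('pics/'+f+'.npz');res=[]
  for dx in np.arange(-.004,.0041,.001):
   for dy in np.arange(-.004,.0041,.001):
    c=O+dx*XD+dy*YD
    P=np.stack([c[0]+r[:,None]*np.cos(ang+PSI),c[1]+r[:,None]*np.sin(ang+PSI),np.full((len(r),720),.158)],-1)
    q=(P@d['e'][:3,:3].T+d['e'][:3,3])@d['m'].T;uv=(q[...,:2]/q[...,2:]).astype(np.float32)
    m=np.median(cv2.remap(im,uv[...,0],uv[...,1],1),0)
    m=m-cv2.medianBlur(np.tile(m,3).astype(np.uint8)[None].repeat(3,0),31)[1][720:1440]
    m=np.clip(m,0,18)
    sc=[sum(m[(np.arange(k,k+720,60))%720]) for k in range(60)]
    k=int(np.argmax(np.convolve(sc*3,[.5,1,.5],'same')[60:120]));res.append((sc[k],k/2-15,dx,dy))
  res.sort(reverse=True);print(f,[tuple(np.round(x,4)) for x in res[:6]])
E
```

```text
top0 [(np.float64(202.0894), np.float64(0.0), np.float64(0.0), np.float64(0.0)), (np.float64(200.001), np.float64(0.0), np.float64(0.001), np.float64(0.0)), (np.float64(192.9653), np.float64(0.0), np.float64(0.0), np.float64(0.001)), (np.float64(190.5479), np.float64(0.0), np.float64(0.001), np.float64(0.001)), (np.float64(168.7886), np.float64(0.0), np.float64(0.0), np.float64(-0.001)), (np.float64(167.8608), np.float64(0.0), np.float64(0.001), np.float64(-0.001))]
t4 [(np.float64(203.3711), np.float64(0.0), np.float64(0.0), np.float64(0.0)), (np.float64(198.9233), np.float64(0.0), np.float64(0.001), np.float64(0.0)), (np.float64(191.6016), np.float64(0.0), np.float64(0.0), np.float64(0.001)), (np.float64(189.2734), np.float64(0.0), np.float64(0.001), np.float64(0.001)), (np.float64(168.2515), np.float64(0.0), np.float64(0.0), np.float64(-0.001)), (np.float64(167.2324), np.float64(0.0), np.float64(0.001), np.float64(-0.001))]
```

Both pictures put the divider phase within 0.5° of a pocket centre, so the wheel is set with the capsule at the mouth. Next I grip the lift handle.

Request:
play_rows(
  rows=[0.15,0,-0.06,3,0,0.15,0,0,3,0,0.15,0,0,3,0,0.15,0,0,2,0,0.15,0,0,1.1,0,0.15,0,0,0,0],
)

```text
time_s: 13.65
ee_pos: [0.6185, 0.115, 0.1483]
ee_rot: [-0.061, 0.998, -0.0, -0.002]
force: [-1.1, 0.1, -1.6]
width: 0.424
grasp_force: 0.0
```

Request:
play_rows(
  rows=[0.6,0,0,0,0,0.6,0,0,0,0,1,0,0,0,0,1,0,0,0,0,1,0,0,0,0,1,0,0,0,0],
)

```text
time_s: 14.15
ee_pos: [0.6211, 0.1169, 0.1528]
ee_rot: [-0.061, 0.998, 0.0, 0.002]
force: [-0.5, 1.7, 7.1]
width: 0.082
grasp_force: 58.9
```

```bash
python3 - <<'E'
from h import *
s=st();print(s['force'],s['ft_torque'])
# arc: 27 steps to 1.2 rad from the actual grip, in tool axes (ty=+y_d, tz=-z), cm
r,a0=.18938,np.arctan2(12,189)
th=np.concatenate([[0,.02,.05],np.linspace(.1,1.2,23)])
p=np.c_[r*np.cos(a0+th),r*np.sin(a0+th)]*100; d=np.diff(p,axis=0)
for t,x in zip(th[1:],d): print(round(t,3),round(x[0],2),round(-x[1],2))
E
```

```text
disp [0.001  0.1167] z 0.1528 yaw 97.02 w 0.082 58.884193897247314 14.15 j [ 0.17  0.55  1.68  0.    0.91 -1.53]
[-0.54178577  1.73149104  7.13550551] [ 0.25855431  0.12911431 -0.09268161]
0.02 -0.03 -0.38
0.05 -0.06 -0.57
0.1 -0.13 -0.94
0.15 -0.18 -0.93
0.2 -0.22 -0.92
0.25 -0.27 -0.91
0.3 -0.31 -0.89
0.35 -0.36 -0.88
0.4 -0.4 -0.86
0.45 -0.44 -0.84
0.5 -0.49 -0.81
0.55 -0.53 -0.79
0.6 -0.56 -0.76
0.65 -0.6 -0.73
0.7 -0.64 -0.7
0.75 -0.67 -0.67
0.8 -0.7 -0.63
0.85 -0.73 -0.6
0.9 -0.76 -0.56
0.95 -0.79 -0.52
1.0 -0.82 -0.48
1.05 -0.84 -0.44
1.1 -0.86 -0.4
1.15 -0.88 -0.35
1.2 -0.89 -0.31
```

Request:
play_rows(
  rows=[1,0,-0.03,-0.38,0,1,0,-0.06,-0.57,0,1,0,-0.13,-0.94,0,1,0,-0.18,-0.93,0,1,0,-0.22,-0.92,0,1,0,-0.27,-0.91,0],
)

```text
time_s: 14.65
ee_pos: [0.622, 0.1086, 0.1985]
ee_rot: [-0.061, 0.998, 0.001, 0.001]
force: [4.6, 4.7, -3.1]
width: 0.075
grasp_force: 58.3
```

```bash
cat >> h.py <<'E'
def arc():
    s=st();y=disp(s['ee_pos'])[1]+.072;z=s['ee_pos'][2]-.139
    print('r',np.hypot(y,z).round(4),'theta',(np.arctan2(z,y)-np.arctan2(12,189)).round(3),s['force'].round(1),s['ft_torque'].round(2))
E
python3 -c "
from h import *
arc()"
```

```text
disp [0.0009 0.1084] z 0.1985 yaw 97.01 w 0.075 58.34749460220337 14.65 j [ 0.15  0.49  1.65  0.    0.99 -1.54]
r 0.1899 theta 0.255 [ 4.6  4.7 -3.1] [ 1.13 -0.66 -0.04]
```

Tracking the arc well with low forces, so I'll continue.

Request:
play_rows(
  rows=[1,0,-0.31,-0.89,0,1,0,-0.36,-0.88,0,1,0,-0.4,-0.86,0,1,0,-0.44,-0.84,0,1,0,-0.49,-0.81,0,1,0,-0.53,-0.79,0,1,0,-0.56,-0.76,0],
)

```text
time_s: 15.23
ee_pos: [0.6256, 0.0788, 0.2575]
ee_rot: [-0.061, 0.998, 0.002, 0.002]
force: [0.9, 9.1, 2.8]
width: 0.08
grasp_force: 58.5
```

```bash
python3 -c "
from h import *
arc()"
```

```text
disp [0.0008 0.0784] z 0.2575 yaw 97.02 w 0.08 58.4921658039093 15.2333 j [ 0.1   0.42  1.61  0.    1.1  -1.59]
r 0.1915 theta 0.604 [0.9 9.1 2.8] [ 1.78 -0.27 -0.05]
```

Request:
play_rows(
  rows=[1,0,-0.67,-0.67,0,1,0,-0.68,-0.66,0,1,0,-0.67,-0.65,0,1,0,-0.7,-0.63,0,1,0,-0.73,-0.6,0,1,0,-0.76,-0.56,0],
)

```text
time_s: 15.73
ee_pos: [0.6305, 0.039, 0.2976]
ee_rot: [-0.062, 0.998, 0.003, 0.002]
force: [-4.9, 16.1, 17.5]
width: 0.078
grasp_force: 59.0
```

```bash
python3 -c "
from h import *
arc()"
```

```text
disp [0.0009 0.0383] z 0.2976 yaw 97.06 w 0.078 58.9668345451355 15.7333 j [ 0.04  0.38  1.57  0.01  1.18 -1.66]
r 0.1932 theta 0.9 [-4.9 16.1 17.5] [3.02 0.87 0.03]
```

Request:
play_rows(
  rows=[1,0,-0.7,-0.62,0,1,0,-0.73,-0.58,0,1,0,0,0,0],
)

```text
time_s: 15.98
ee_pos: [0.6326, 0.0219, 0.3092]
ee_rot: [-0.061, 0.998, 0.001, 0.002]
force: [-1.7, 9.0, 12.3]
width: 0.081
grasp_force: 59.4
```

```bash
python3 - <<'E'
from h import *
arc()
snap('side','s5')
from scipy.optimize import least_squares
P=np.array([(.1167,.1528),(.1084,.1985),(.0784,.2575),(.0383,.2976),(disp(env.observe()['ee_pos'])[1],env.observe()['ee_pos'][2])])
f=least_squares(lambda q:np.hypot(P[:,0]-q[0],P[:,1]-q[1])-.18938,[-.072,.139]);print(f.x,f.fun)
cv2.imwrite('pics/s5c.png',cv2.resize(cv2.imread('pics/s5.png')[110:285,280:430],None,fx=3.4,fy=3.4,interpolation=3))
E
```

```text
disp [0.0008 0.021 ] z 0.3092 yaw 97.0 w 0.081 59.449337124824524 15.9833 j [ 0.01  0.37  1.56  0.    1.2  -1.68]
r 0.194 theta 1.007 [-1.7  9.  12.3] [ 1.77  0.34 -0.01]
[-0.07285454  0.14428306] [ 3.65782980e-04 -1.90452518e-04 -4.46119864e-04 -8.89532464e-06
  3.60513992e-04]
```

View pics/s5c.png

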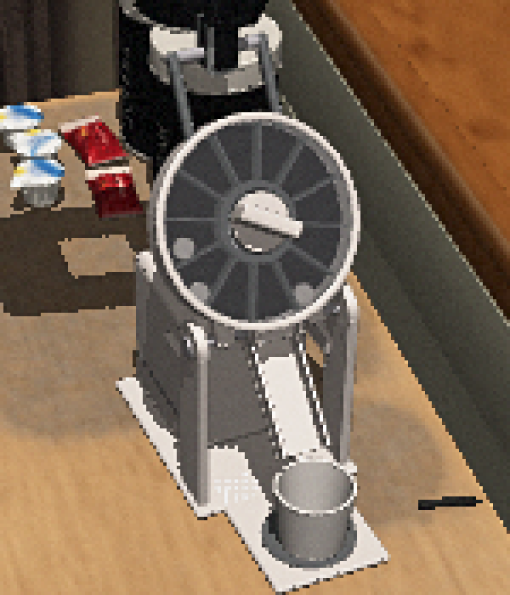

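The capsule has left its pocket and the three tablets are still held, at (183,245), (200,290) and (303,290). I'll tip a little further so the pocket empties completely.

Request:
play_rows(
  rows=[1,0,-0.66,-0.42,0,1,0,-0.68,-0.38,0,1,0,-0.69,-0.33,0,1,0,-0.7,-0.26,0,1,0,0,0,0,1,0,0,0,0,1,0,0,0,0],
)

```text
time_s: 16.62
ee_pos: [0.6358, -0.0051, 0.3227]
ee_rot: [-0.061, 0.998, 0.001, 0.002]
force: [-1.6, 5.7, 12.8]
width: 0.083
grasp_force: 59.3
```

```bash
python3 - <<'E'
from h import *
arc()
s=env.observe();y,z=disp(s['ee_pos'])[1]+.0729,s['ee_pos'][2]-.1443
a=np.arctan2(z,y);r=np.hypot(y,z);print(a,r)
ar=np.linspace(a,.0448,27);rr=np.linspace(r,.1894,27)
p=np.c_[rr*np.cos(ar),rr*np.sin(ar)]*100
for t,x in zip(ar[1:],np.diff(p,axis=0)): print(round(t-.045,3),round(x[0],2),round(-x[1],2))
E
```

```text
disp [ 0.0008 -0.0061] z 0.3227 yaw 97.02 w 0.083 59.28463697433472 16.6167 j [-0.03  0.37  1.54  0.    1.23 -1.72]
r 0.1951 theta 1.163 [-1.6  5.7 12.8] [1.18 0.26 0.02]
1.2124543068640294 0.1904566827841662
1.123 0.79 0.32
1.078 0.78 0.36
1.033 0.76 0.39
0.988 0.74 0.42
0.943 0.72 0.46
0.898 0.7 0.49
0.853 0.68 0.52
0.808 0.65 0.55
0.763 0.63 0.58
0.718 0.6 0.61
0.673 0.57 0.63
0.629 0.54 0.66
0.584 0.51 0.68
0.539 0.48 0.7
0.494 0.45 0.72
0.449 0.42 0.74
0.404 0.38 0.76
0.359 0.35 0.78
0.314 0.31 0.79
0.269 0.28 0.81
0.224 0.24 0.82
0.179 0.2 0.83
0.135 0.17 0.83
0.09 0.13 0.84
0.045 0.09 0.85
-0.0 0.05 0.85
```

Theta is about 1.16. Now lowering.

Request:
play_rows(
  rows=[1,0,0.79,0.32,0,1,0,0.78,0.36,0,1,0,0.76,0.39,0,1,0,0.74,0.42,0,1,0,0.72,0.46,0,1,0,0.7,0.49,0,1,0,0.68,0.52,0,1,0,0.65,0.55,0],
)

```text
time_s: 17.28
ee_pos: [0.6287, 0.0533, 0.2865]
ee_rot: [-0.061, 0.998, 0.001, 0.002]
force: [-0.4, 6.4, 7.9]
width: 0.079
grasp_force: 60.3
```

Request:
play_rows(
  rows=[1,0,0.63,0.58,0,1,0,0.6,0.61,0,1,0,0.57,0.63,0,1,0,0.54,0.66,0,1,0,0.51,0.68,0,1,0,0.48,0.7,0,1,0,0.45,0.72,0],
)

```text
time_s: 17.87
ee_pos: [0.6242, 0.0908, 0.2399]
ee_rot: [-0.061, 0.998, 0.001, 0.002]
force: [0.9, 5.9, 5.1]
width: 0.075
grasp_force: 61.4
```

```bash
python3 - <<'E'
from h import *
arc()
s=env.observe();y,z=disp(s['ee_pos'])[1]+.0729,s['ee_pos'][2]-.1443
print(np.arctan2(z,y)-.045,np.hypot(y,z))
E
```

```text
disp [0.0009 0.0904] z 0.2399 yaw 97.04 w 0.075 61.39548361301422 17.8667 j [ 0.12  0.44  1.63  0.    1.07 -1.57]
r 0.1912 theta 0.493 [0.9 5.9 5.1] [ 0.56 -0.26 -0.07]
0.484615654653529 0.18924628803063212
```

Request:
play_rows(
  rows=[1,0,0.42,0.74,0,1,0,0.38,0.76,0,1,0,0.35,0.78,0,1,0,0.31,0.79,0,1,0,0.28,0.81,0,1,0,0.24,0.82,0,1,0,0.2,0.83,0],
)

```text
time_s: 18.45
ee_pos: [0.6216, 0.1124, 0.184]
ee_rot: [-0.061, 0.998, 0.001, 0.002]
force: [2.1, 7.5, 0.7]
width: 0.082
grasp_force: 63.4
```

Request:
play_rows(
  rows=[1,0,0.16,0.8,0,1,0,0.13,0.7,0,1,0,0.08,0.6,0,1,0,0.05,0.4,0,1,0,0,0.3,0,1,0,0,0,0],
)

```text
time_s: 18.95
ee_pos: [0.6211, 0.1166, 0.1555]
ee_rot: [-0.061, 0.998, 0.001, 0.001]
force: [4.2, 9.0, -0.7]
width: 0.077
grasp_force: 64.1
```

```bash
python3 - <<'E'
from h import *
arc()
E
```

```text
disp [0.001  0.1164] z 0.1555 yaw 97.02 w 0.077 64.05604720115662 18.95 j [ 0.17  0.55  1.68  0.    0.92 -1.53]
r 0.1891 theta 0.024 [ 4.2  9.  -0.7] [ 1.25 -0.48 -0.04]
```

Request:
play_rows(
  rows=[1,0,0,0.15,0,1,0,0,0.15,0,1,0,0,0,0],
)

```text
time_s: 19.2
ee_pos: [0.621, 0.1167, 0.1532]
ee_rot: [-0.061, 0.998, 0.001, 0.001]
force: [2.5, 8.9, 0.1]
width: 0.074
grasp_force: 64.2
```

```bash
python3 - <<'E'
from h import *
arc()
E
```

```text
disp [0.001  0.1166] z 0.1532 yaw 97.02 w 0.074 64.20405149459839 19.2 j [ 0.17  0.55  1.68  0.    0.91 -1.53]
r 0.1891 theta 0.012 [2.5 8.9 0.1] [ 1.31 -0.35 -0.03]
```

Request:
play_rows(
  rows=[1,0,0,0.1,0,1,0,0,0.1,0,1,0,0,0,0],
)

```text
time_s: 19.45
ee_pos: [0.6211, 0.1167, 0.153]
ee_rot: [-0.061, 0.998, 0.001, 0.002]
force: [-3.7, 8.1, 13.8]
width: 0.077
grasp_force: 65.8
```

```bash
python3 - <<'E'
from h import *
arc()
E
```

```text
disp [0.001  0.1166] z 0.153 yaw 97.02 w 0.077 65.82154870033264 19.45 j [ 0.17  0.55  1.68  0.    0.91 -1.53]
r 0.1891 theta 0.011 [-3.7  8.1 13.8] [ 1.13  0.53 -0.03]
```

Request:
play_rows(
  rows=[0.15,0,0,0,0,0.15,0,0,0,0,0.15,0,0,0,0,0.15,0,0,0,0,0.15,0,0,-2,0,0.15,0,0,-3,0,0.15,0,0,-3,0,0.15,0,0,-3,0],
)

```text
time_s: 20.12
ee_pos: [0.6196, 0.1145, 0.2607]
ee_rot: [-0.061, 0.998, -0.0, -0.001]
force: [1.3, -0.0, 1.0]
width: 0.422
grasp_force: 0.0
```

Request:
play_rows(
  rows=[-0.2,0,-3.8,-0.5,0,-0.4,0,-3.8,0,0,-0.8,0,-3.8,0,0,-1,0,-3.8,0,0,-1,0,-3.8,0,0,-1,0,-3.8,0,0,-1,0,-3.8,0,0,-1,0,-3.8,0,0],
)

```text
time_s: 20.78
ee_pos: [0.6568, -0.189, 0.2648]
ee_rot: [-0.061, 0.998, 0.0, -0.0]
force: [-0.3, 0.4, -0.2]
width: 0.998
grasp_force: 0.0
```

Request:
play_rows(
  rows=[-1,0,-3.8,0,0,-1,0,-3.7,0,0,-1,0,0,0,7,-1,0,0,0,7,-1,0,0,0,7,-1,0,0,0,7,-1,0,0,0,7,-1,0,0,0,7],
)

```text
time_s: 21.45
ee_pos: [0.6659, -0.2616, 0.2645]
ee_rot: [0.304, 0.953, -0.0, -0.001]
force: [-0.0, 0.4, 0.3]
width: 0.996
grasp_force: 0.0
```

Request:
play_rows(
  rows=[-1,0,0,0,7,-1,0,0,0,7,-1,0,0,0,7,-1,0,0,0,7,-1,0,0,0,7,-1,0,0,0,7,-1,0,0,0,6,-1,0,0,0,0],
)

```text
time_s: 22.12
ee_pos: [0.666, -0.2615, 0.2646]
ee_rot: [0.664, 0.748, -0.0, -0.0]
force: [-1.3, 0.7, 0.1]
width: 1.0
grasp_force: 0.0
```

```bash
python3 - <<'E'
from h import *
s=st();snap('top','t6');snap('side','s6');snap('wrist','w6')
c=[*(O-.151*YD),.058];b=c[:2]+[.011]
out=np.zeros((600,800,3),np.uint8)
def put(f,p,hw,hh,k,x,y):
    q=proj(f,p);u,v=int(q[0]),int(q[1]);print(f,q)
    u=min(max(u,hw),640-hw);v=min(max(v,hh),480-hh)
    im=cv2.imread(f'pics/{f}.png')[v-hh:v+hh,u-hw:u+hw];im=cv2.resize(im,None,fx=k,fy=k,interpolation=3)
    h,w=im.shape[:2];out[y:y+h,x:x+w]=im
put('w6',c,100,75,2,0,0)
put('t6',c,20,15,10,400,0)
put('s6',c,20,15,10,0,300)
put('t6',[*O,.165],50,37,4,400,300)
cv2.imwrite('pics/c6.png',out)
E
```

```text
disp [-0.0005 -0.2643] z 0.2646 yaw 6.79 w 1.0 0.0 22.1167 j [-0.39  0.54  1.4  -0.    1.2  -0.51]
w6 [319.05764678  62.36573009]
t6 [317.52923269 183.6610163 ]
s6 [372.38113476 251.92692343]
t6 [245.27858765 187.31938175]
```

View pics/c6.png

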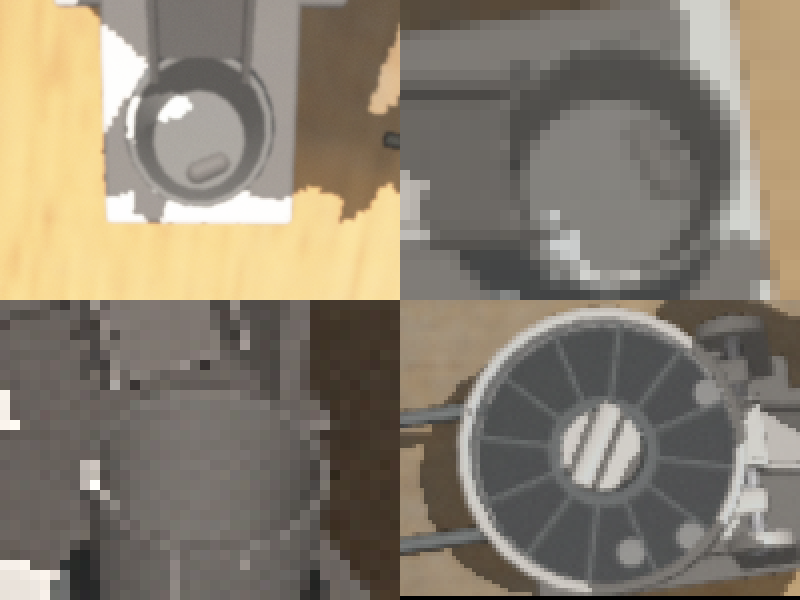

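The composite shows the capsule lying in the cup (wrist crop, about (208,167)). The three tablets are still in the drum, at (707,392), (690,535) and (630,552), and the drum is level. Next I fetch the cup.

Request:
play_rows(
  rows=[-1,0,0.05,3.5,0,-1,0,0,3.5,0,-1,0,0,3.5,0,-1,0,0,3.5,0,-1,0,0,3.5,0,-1,0,0,2.4,0,-1,0,0,1,0,-1,0,0,0,0],
)

```text
time_s: 22.93
ee_pos: [0.6651, -0.2605, 0.0531]
ee_rot: [0.662, 0.75, -0.001, -0.002]
force: [-0.9, -0.4, -0.4]
width: 1.0
grasp_force: 0.0
```

Request:
play_rows(
  rows=[-1,2,0,0,0,-1,2,0,0,0,-1,2,0,0,0,-1,2,0,0,0,-1,1.5,0,0,0,-1,1.3,0,0,0,-1,0.5,0,0,0,-1,0,0,0,0],
)

```text
time_s: 23.6
ee_pos: [0.6535, -0.1478, 0.0571]
ee_rot: [0.662, 0.75, 0.0, 0.001]
force: [0.2, -0.2, 0.1]
width: 0.998
grasp_force: 0.0
```

```bash
python3 - <<'E'
from h import *
print(st()['force'])
E
```

```text
disp [ 0.001 -0.15 ] z 0.0571 yaw 7.12 w 0.998 0.0 23.6 j [-0.24  0.73  1.61 -0.    0.8  -0.36]
[ 0.15017316 -0.16858886  0.12556059]
```

Request:
play_rows(
  rows=[-1,0,-0.1,0.1,0,0,0,0,0,0,1,0,0,0,0,1,0,0,0,0,1,0,0,0,0,1,0,0,0,0,1,0,0,0,0,1,0,0,0,0],
)

```text
time_s: 24.27
ee_pos: [0.6523, -0.15, 0.0558]
ee_rot: [0.663, 0.749, -0.0, 0.0]
force: [-1.4, -0.4, 5.5]
width: 0.638
grasp_force: 62.2
```

Request:
play_rows(
  rows=[1,0,0,-0.15,0,1,0,0,-0.15,0,1,0,0,0,0],
)

```text
time_s: 24.52
ee_pos: [0.6521, -0.1495, 0.0582]
ee_rot: [0.663, 0.749, 0.0, 0.0]
force: [0.3, -0.0, 0.7]
width: 0.636
grasp_force: 63.1
```

```bash
python3 - <<'E'
from h import *
print(st()['force'])
E
```

```text
disp [-0.0006 -0.1515] z 0.0582 yaw 6.99 w 0.636 63.10421728994697 24.5167 j [-0.24  0.73  1.61 -0.    0.8  -0.37]
[ 0.27305894 -0.00783761  0.67965073]
```

Request:
play_rows(
  rows=[1,-1,0,0,0,1,-2,0,0,0,1,-2.5,0,0,0,1,-2.5,0,0,0,1,-2.5,0,0,0,1,-1.5,0,0,0,1,0,0,-2,0,1,0,0,-3,0],
)

```text
time_s: 25.18
ee_pos: [0.6641, -0.269, 0.1047]
ee_rot: [0.663, 0.748, -0.001, -0.003]
force: [0.6, 0.8, -0.8]
width: 0.637
grasp_force: 63.4
```

Request:
play_rows(
  rows=[1,0,0,-3,0,1,-0.2,-2,0,0,1,-0.3,-3.5,0,0,1,-0.3,-3.5,0,0,1,-0.3,-3.5,0,0,1,-0.3,-3.5,0,0,1,-0.3,-3,0,0,1,0,-1.7,0,0],
)

```text
time_s: 25.85
ee_pos: [0.46, -0.3107, 0.1379]
ee_rot: [0.663, 0.749, -0.0, -0.001]
force: [-0.9, -0.1, -1.8]
width: 0.641
grasp_force: 63.5
```

```bash
python3 - <<'E'
from h import *
s=st();print(s['ee_pos'],s['force']);snap('top','t7');snap('side','s7')
# tray edges in the top image, along columns/rows through its middle
im=cv2.imread('pics/top0.png').astype(int).sum(2)
print('row 250',im[250,355:480:1][:20],im[250,460:475]);
print([ (n,proj('top0',p)) for n,p in(('tray+y',[.4637,-.251,.02]),('glass',[.4637,-.43,.01]),('glasstop',[.4637,-.43,.088]))])
E
```

```text
disp [-0.211 -0.288] z 0.1379 yaw 6.95 w 0.641 63.495222427882254 25.85 j [-0.62  0.48  1.86 -0.    0.81 -0.74]
[ 0.4599569  -0.31067389  0.1379235 ] [-0.89539056 -0.05951385 -1.81935398]
row 250 [472 466 467 465 466 463 441 258 250 191  93 179 207 210 244 242 240 239
 242 242] [252 246 192 224 326 189 208 301 431 434 434 430 424 417 413]
[('tray+y', array([362.79769516, 265.42785154])), ('glass', array([437.99886995, 263.34367096])), ('glasstop', array([448.24707113, 264.67691526]))]
```

Request:
play_rows(
  rows=[1,0,0.3,2,0,1,0,0,2,0,1,0,0,2,0,1,0,0,1.5,0,1,0,0,0.4,0,1,0,0,0.2,0,1,0,0,0,0],
)

```text
time_s: 26.53
ee_pos: [0.4671, -0.3101, 0.0572]
ee_rot: [0.662, 0.749, 0.0, 0.0]
force: [0.8, -0.3, -0.7]
width: 0.637
grasp_force: 63.5
```

Request:
play_rows(
  rows=[1,0,0,0.1,0,1,0,0,0.1,0,1,0,0,0.1,0,1,0,0,0,0],
)

```text
time_s: 26.87
ee_pos: [0.4669, -0.3104, 0.0549]
ee_rot: [0.663, 0.749, 0.0, 0.001]
force: [-0.3, 0.3, 1.4]
width: 0.641
grasp_force: 63.7
```

Request:
play_rows(
  rows=[1,0,0,0.06,0,1,0,0,0,0,-1,0,0,0,0,-1,0,0,0,0,-1,0,0,0,0,-1,0,0,0,0,-1,0,0,0,0,-1,0,0,0,0],
)

```text
time_s: 27.53
ee_pos: [0.4663, -0.31, 0.0534]
ee_rot: [0.663, 0.749, -0.0, -0.0]
force: [0.2, 0.8, 0.3]
width: 1.002
grasp_force: 0.0
```

Request:
play_rows(
  rows=[-1,0,0,-1,0,-1,0,0,-2,0,-1,0,0,-3,0,-1,0,0,-3,0,-1,0,0,-3,0,-1,2,0,-3,0,-1,3,0,0,0,-1,3,0,0,0],
)

```text
time_s: 28.2
ee_pos: [0.4576, -0.2309, 0.2065]
ee_rot: [0.663, 0.749, 0.001, 0.003]
force: [-0.2, 0.1, -0.2]
width: 0.996
grasp_force: 0.0
```

Request:
play_rows(
  rows=[-1,3.5,-1,0,0,-1,3.5,-1,0,0,-1,3.5,-1,0,0,-1,3.5,-1,0,0,-1,3.5,0,0,0,-1,2,0,0,0,-1,0,0,0,0],
)

```text
time_s: 28.78
ee_pos: [0.3918, -0.0393, 0.2041]
ee_rot: [0.661, 0.75, 0.0, -0.0]
force: [-0.4, -0.7, -0.1]
width: 1.002
grasp_force: 0.0
```

```bash
python3 - <<'E'
from h import *
np.set_printoptions(precision=4,suppress=True)
s=st();snap('top','t8');snap('side','s8')
p=[.4665,-.3105,.057];u,v=proj('t8',p).astype(int);print(u,v)
im=cv2.imread('pics/t8.png');h=cv2.cvtColor(im,40)
m=((h[...,1]<70)&(h[...,2]>70)).astype(np.uint8)[v-20:v+20,u-22:u+22]
c=max(cv2.findContours(m,0,2)[0],key=cv2.contourArea);(a,b),r=cv2.minEnclosingCircle(c)
print('cup rim',a+u-22,b+v-20,r,onz('t8',a+u-22,b+v-20,.057))
d=lambda q:cv2.absdiff(cv2.imread('pics/top0.png'),im)[q].max(2)
g=d(np.s_[235:295,422:475]);print('glass area change',g.mean(),(g>40).sum())
g=d(np.s_[270:300,255:290]);print('cup area ref',g.mean())
g8=cv2.cvtColor(im,6)[v-14:v+15:1,u-14:u+15];print(g8[::2,::2])
E
```

```text
disp [-0.2456 -0.0103] z 0.2041 yaw 7.18 w 1.002 0.0 28.7833 j [-0.13  0.15  2.15  0.    0.84 -0.26]
391 264
cup rim 390.68556785583496 263.98453521728516 13.296720504760742 [ 0.467  -0.3095  0.057 ]
glass area change 2.918867924528302 0
cup area ref 71.22666666666667
[[ 87  85  82  60  85  86  86  87  88  85  86  87  87  86  87]
 [ 45  45  43  41  71 164 208 193 209 177  88  88  88  85  86]
 [ 42  41  42 152 169 114 100  87  83 105 159 148  85  85  87]
 [ 43  44 139 199 214 218 209 130  92  84  82 148 149  88  89]
 [ 43 100 218 218 218 218 218 201 136  79  83  83 169  82  88]
 [ 43 146 217 218 124 192 202 209 135 127  83  82 110 180  92]
 [ 53 198 217 217 126 198 205 201 135 135  83  82  84 209  93]
 [ 51 215 218 218 209 133 202 199 135 134  83  82  81 184  89]
 [ 46 202 217 218 218 209 186 178 134 133  84  83  81 206  92]
 [ 46 134 206 217 218 218 218 135 136 102  81  81 111 184  90]
 [ 43  82 205 202 217 217 156 135 110  83  81  82 184  98  89]
 [ 45  47 128 162 130 132  90  84  82  82  83 160 168  91  88]
 [ 45  45  44 130 204  92  82  84  82  97 181 151  94  92  94]
 [ 90  90  91  92 107 151 192 208 182 168 109  93  92  92  91]
 [ 91  91  93  92  91  93  91  92  92  93  92  93  92  91  92]]
```

```bash
python3 -c "
from cell import sign_off
print(sign_off())"
```

```text
the job is handed in; nothing more can be done
None
```

The night dose is ready and handed in: the capsule went down the chute into the cup, the drum was lowered back level with all three tablets still in it, and the cup stands upright on the free half of the tray with the glass unmoved (about 29 s of the 72 s used).

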